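# Put the bedside things back in their own places

## Task

The remote control, the mug and the alarm clock have ended up in one another's places: put the remote in the middle of the wicker tray, lying flat and lengthwise, the mug upright in the middle of the round cork coaster, and the clock upright in the middle of the square wooden stand with its sides parallel to the stand's edges. Their places are all taken, so use the empty grey felt mat as the free spot: set one of them down on it and let go while you move the others. Set everything down gently (do not drop it), keep the mug upright all the time, and do not disturb the book and the candle tin.

Things in the scene. Friction and masses are not known exactly. Their poses are not given: they have to be found in the camera images.
- remote: black TV remote control, a flat bar 44 (x) by 130 (y, its length) by 22 (z, thickness) mm with grey keys on top; loose, 70 to 180 g. Origin: centre of its underside; z up. At the start it lies on the cork coaster, overhanging it. Grip it across its 44 mm width
- mug: white ceramic mug, empty, 62 mm across at the rim and 72 mm high, nearly straight sides, wall 4 mm, open at the top; its handle sticks out at its +y side. Loose, about 150 to 300 g. Origin: centre of its underside; z up. At the start it stands on the wooden stand. It can be gripped across its outside along its own x, clear of the handle
- clock: grey box-shaped alarm clock, 40 deep (x) by 70 wide (y) by 62 mm high, flat-sided, with a round white dial on its -x face and a black key on top; loose, 120 to 260 g. Origin: centre of its underside; z up. At the start it stands in the wicker tray. Grip it across its 40 mm depth
- basket: brown wicker tray, fixed, open at the top, outside 130 (x) by 190 (y, its length) by 22 mm high, walls 5 mm, inside 120 by 180 mm, inner floor 5 mm above the table. Origin: centre of its underside, on the table. The remote's own place, its length along the tray's length, either way round
- coaster: round cork coaster, fixed, 110 mm across, flat top 8 mm above the table. Origin: centre of its underside. The mug's own place; the handle may point anywhere
- stand: square pale wooden stand, fixed, 100 by 100 mm with sides along x and y, flat top 15 mm above the table. Origin: centre of its underside. The clock's own place; the dial may face any of the four sides
- mat: grey felt mat, fixed, 100 (x) by 150 (y) mm, flat top 4 mm above the table, empty at the start: the free spot. Origin: centre of its underside
- book: closed grey hardback with a plain orange panel on the cover, 105 by 150 by 22 mm, lying flat on the table among the places; loose, to be left alone. Origin: centre of its underside
- candle: tea-light candle in an aluminium tin, 52 mm across and 35 mm high, standing on the table; loose, to be left alone. Origin: centre of its underside
There are look-alikes about, which are no part of the job. There is more than one size of the coaster; the one meant has the size given above. What is shaped like the clock but red is not meant.

How it is judged:
By the outcome, as a careful person would: the job done as asked, in the order asked, and still so for the second after the job is handed in, with the robot touching nothing.
It also fails if it takes over 112 s, if anything falls off the work surface, if the arm or the gripper's body presses on something with over 40 N, if the wrist force passes 120 N, or if a joint passes its speed limit or range.

## Robot

A 6-joint arm with a two-finger parallel gripper is mounted at the origin on the work surface. World frame = base frame: x ahead of the robot, y to its left, z up, the work surface at z = 0. Lengths are in mm, angles in rad, forces in N, time in s.
With the tool pointing down it reaches from about 300 to 775 mm from the base axis. Payload 14.6 kg.
Tool frame: the origin (TCP) lies on the centre line of the jaws, within the pads' length; the fingertips stand 8 mm ahead of it and the grasp point (between the pads) lies 11 mm behind it; z points along the fingers, y is the direction in which the jaws open and shut (so a half turn about z gives the same grasp; the last joint's range is limited). The gripper opens to 94 mm and grips with 3 to 60 N. Pads are 16 mm wide; open, the fingers measure 119 mm over their backs; the gripper's body (75 mm by 177 mm) begins 78 mm behind the grasp point.
Start: joints at [1.207, 0.3, 1.521, -0, 1.321, -0.067], TCP at [160.851, 525.943, 213.446] pointing down, gripper open.
Joint ranges: [-3.03, 3.03], [-0.79, 2.21], [0.23, 2.52], [-1.04, 4.18], [0, 3.07], [-2.55, 2.55]. Speed limits (rad/s): [2.22, 2.22, 2.57, 3.14, 3.14, 3.14].

## Interface

Orientations are given as [roll, pitch, yaw] about the fixed x, y, z axes, in that order (R = Rz(yaw) Ry(pitch) Rx(roll)).
In Python, from cell import read_state, cams, manip gives the robot as it stands.
- The arm moves only by the shell command python3 -m handwheel 'ROWS' [OPENING] [FORCE]. ROWS is JSON, a list of rows, each a list of 4 numbers: the shift along the tool's x, y, z in m, then the turn about the tool's z in degrees. In form: [[dx, dy, dz, turn], ...]. A call has 1 to 5 rows; each row is the pose to reach, as a shift and turn from the pose measured when the call began, along the tool's axes at that moment; what a row does not reach only later rows make up. A row lasts 1/8 s, in which the tool goes at most 62.5 mm and 10.7 degrees, less where a joint would pass 70% of its speed; a pose out of reach is approached as far as the arm can. A call with a gripper value outside its range is refused whole. OPENING is the closure, from 0 (fully open) to 1 (shut), set as the call begins (- or left out, the last holds). The fingers move at their own pace and stop on an object; FORCE is the grip in N (left out, the last holds). Time passes only in rows, so rows that repeat a pose let the fingers close. It gives the time, the measured TCP pose, the force and the opening at its end, in the units of the state.
- read_state(): the state, without advancing time (a new reading comes with each control period).
- cams.camera(name): name is "scene" or "top" or "wrist"; returns the picture (480x640x3 uint8, red, green, blue); there is no depth.
- cams.get_calibration(name): a dict with "vertical_fov" (degrees; the focal length in pixels is half the picture's height over the tangent of half this angle, whatever the lens; pixels are square), "cx", "cy" (the principal point, pixels), "R" (3x3) and "t" (3): a world point X has camera coordinates R X + t. Camera axes: x right, y down, z forward; pixel columns grow to the right and rows downward; lengths in mm; the calibration is good to about 2 mm. A picture is of the moment at which its call begins: read the wrist's pose just before it. get_calibration takes no time and is no camera call; for the wrist camera it gives the pose at the moment of the call.
- manip.sign_off(): hands the job in, once; it reports no verdict.
The state is a dict: "clock": time; "joints": joint angles; "qd": joint speeds; "effort": joint torques, N m; "eef_pos": TCP position; "eef_rot": TCP orientation; "wrist_force": force on the tool from outside, world axes, zero at the start; "moment": the same for the moment, N m; "finger_gap": finger opening in mm.
Only numpy, scipy, OpenCV 4.12 (cv2) and the standard library are available. Lean on these libraries where they do the work, as an engineer would, in place of code of your own. Each camera call takes 0.05 s, during which the arm holds its last target. There are 200 camera calls.

## Working session

There is one attempt and no reset: what is moved stays moved. The work goes in short steps, Python scripts to look and compute and a shell command to move; the robot and the scene stay as the last step left them, time stands still between calls to the robot, and variables do not carry over. Pictures are saved under pics/ and viewed, about 12 in all and at most 16, crops included, and the job is handed in when it is done.

```bash
ls; mkdir -p pics
python3 - <<'E'
from cell import read_state, cams, manip
import cv2,json
s=read_state();print(s)
for n in("top","scene"):
    c=cams.get_calibration(n);print(n,c)
    cv2.imwrite(f"pics/{n}0.png",cams.camera(n)[:,:,::-1])
E
```

```text
pics
{'clock': 0.0, 'joints': array([ 1.20741895e+00,  3.00470139e-01,  1.52155506e+00, -2.56707813e-05,
        1.32066072e+00, -6.65741220e-02]), 'qd': array([ 0.00048691,  0.00195334, -0.00230539,  0.0002906 ,  0.0015961 ,
        0.0005864 ]), 'effort': array([-1.68884271e-03, -5.31794322e+01, -3.52726114e+01,  7.07452185e-02,
        2.44784262e-02, -1.33059070e-04]), 'eef_pos': array([160.767945  , 525.73479555, 212.8978476 ]), 'eef_rot': array([-3.14050015e+00, -4.79198062e-05,  2.84479574e+00]), 'wrist_force': array([ 0.06054258,  0.07589035, -0.28550452]), 'moment': array([-0.06222182, -0.01405162, -0.0498963 ]), 'finger_gap': 94.11200878051856}
top {'vertical_fov': 57.9637374462138, 'cx': 322.92339793383366, 'cy': 247.29644217837105, 'R': array([[ 0.02399494, -0.99907611,  0.0356536 ],
       [-0.9874507 , -0.02925409, -0.15519445],
       [ 0.15609408, -0.03148229, -0.98724035]]), 't': array([ -8.68000649, 583.45280188, 868.73194079])}
scene {'vertical_fov': 48.27146743039731, 'cx': 310.6017756727788, 'cy': 239.97579781495708, 'R': array([[-0.68882368,  0.72492746,  0.00145512],
       [ 0.62093541,  0.59104429, -0.51488431],
       [-0.37411382, -0.35376097, -0.85725844]]), 't': array([ 357.02786976, -355.43000083, 1186.86629414])}
```

View pics/top0.png

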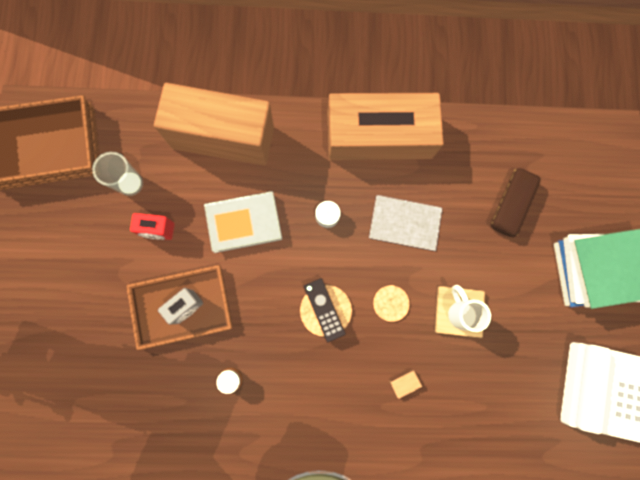

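View pics/scene0.png

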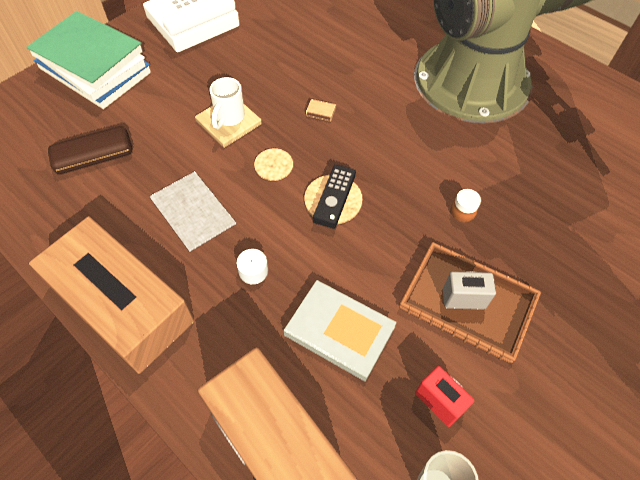

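```bash
cat > h.py <<'E'
import numpy as np,cv2
from cell import read_state,cams,manip
def f(c): return 240/np.tan(np.radians(c['vertical_fov'])/2)
def ray(c,uv,z):
    uv=np.atleast_2d(np.asarray(uv,float));R=np.array(c['R']);t=np.array(c['t'])
    d=np.c_[(uv[:,0]-c['cx'])/f(c),(uv[:,1]-c['cy'])/f(c),np.ones(len(uv))]@R
    o=-R.T@t
    return o+d*((z-o[2])/d[:,2])[:,None]
def proj(c,X):
    p=np.atleast_2d(X)@np.array(c['R']).T+np.array(c['t'])
    return p[:,:2]/p[:,2:]*f(c)+[c['cx'],c['cy']]
def rect(c,m,z,hull=True):
    "largest contour of mask m cast on plane z: centre, sizes, angle (deg)"
    k=max(cv2.findContours(m,cv2.RETR_EXTERNAL,cv2.CHAIN_APPROX_NONE)[0],key=cv2.contourArea)
    P=ray(c,k[:,0,:],z)[:,:2].astype(np.float32)
    return cv2.minAreaRect(P),cv2.minEnclosingCircle(P)
def hsv(img): return cv2.cvtColor(img,cv2.COLOR_RGB2HSV)
E
python3 - <<'E'
from h import *
for n in("top","scene"):
    im=cv2.imread(f"pics/{n}0.png")[:,:,::-1].copy();H=hsv(im)
    pts={'top':dict(mat=(400,235),stand=(445,300),coaster=(310,295),small=(391,303),clock=(170,300),remote=(334,330),mug=(470,310),candle=(328,213),tray=(150,290),tray2=(140,300),wall=(180,275),red=(150,220)),'scene':dict(mat=(190,210),stand=(225,138),coaster=(320,210),clock=(460,298),remote=(330,215))}[n]
    for k,(u,v) in pts.items(): print(n,k,H[v,u])
top=cv2.imread("pics/top0.png")
cv2.imwrite("pics/c1.png",cv2.resize(top[180:355,120:500],None,fx=2.1,fy=2.1,interpolation=cv2.INTER_CUBIC))
E
```

```text
top mat [ 20  31 239]
top stand [ 23 104 252]
top coaster [ 7 51 85]
top small [ 24  98 255]
top clock [ 20  45 231]
top remote [ 18  47 224]
top mug [ 24  51 236]
top candle [ 30   1 255]
top tray [ 11 150 129]
top tray2 [ 12 153 128]
top wall [ 12 158 218]
top red [  1 179 212]
scene mat [ 20  35 232]
scene stand [ 24  91 253]
scene coaster [ 4 26 69]
scene clock [ 17  45 204]
scene remote [ 31  29 254]
```

View pics/c1.png

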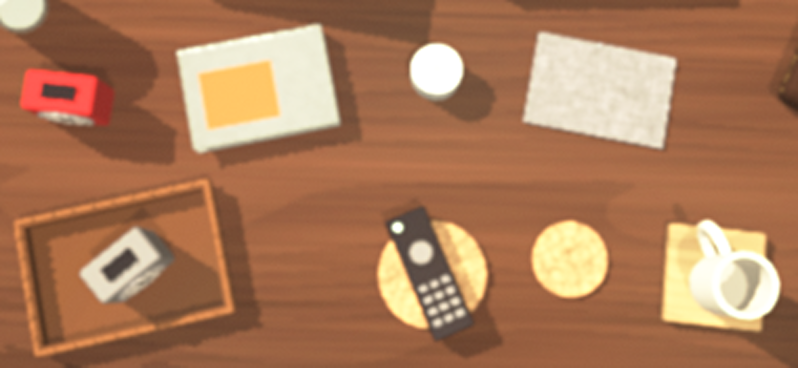

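The crop shows the grey clock in the smaller tray, the remote on the larger coaster and the mug on the stand, with the mat empty. Candidates, in top-view pixels:
- **Clock:** grey (180,306), chosen, or red (150,226).
- **Coaster:** large (326,310), chosen, or small (391,303).
- **Tray:** (180,307), chosen, or the far one (45,140).
- **Stand:** (460,312), chosen, or the small block (406,384).
- **Candle tin:** (328,213), left alone. The bottle at (228,382) only looks like it.

Run:
```python
from h import *
c=cams.get_calibration("top");im=cv2.imread("pics/top0.png")[:,:,::-1].copy();H=hsv(im)
def box(m,x0,y0,x1,y1):
    r=np.zeros_like(m);r[y0:y1,x0:x1]=m[y0:y1,x0:x1];return r
def show(n,r): print(n,[np.round(v,1) for v in r[0]],'circ',np.round(r[1][0],1),round(r[1][1],1))
mat=box(cv2.inRange(H,(0,0,170),(40,70,255)),360,185,450,255)
show('mat',rect(c,mat,4))
show('candle',rect(c,box(cv2.inRange(H,(0,0,200),(180,40,255)),305,190,350,235),35))
st=box(cv2.inRange(H,(18,70,150),(32,160,255)),425,275,500,345); show('stand',rect(c,st,15))
co=box(cv2.inRange(H,(18,70,150),(32,160,255)),295,280,357,340)
k=np.vstack(cv2.findContours(co,cv2.RETR_EXTERNAL,cv2.CHAIN_APPROX_NONE)[0])
print('coaster',cv2.minEnclosingCircle(ray(c,k[:,0,:],8)[:,:2].astype(np.float32)))
show('small',rect(c,box(cv2.inRange(H,(18,70,150),(32,160,255)),365,280,420,325),8))
show('clock',rect(c,box(cv2.inRange(H,(0,0,195),(40,75,255)),155,283,202,328),67))
show('remote',rect(c,cv2.morphologyEx(box(cv2.inRange(H,(0,0,0),(180,130,130)),298,275,350,345),cv2.MORPH_CLOSE,np.ones((9,9))),30))
show('mug',rect(c,box(cv2.inRange(H,(0,0,150),(40,62,255)),440,280,500,345),87))
t=ray(c,np.array([(15,220),(208,181),(234,312),(38,354)])/2.1+[120,180],22)[:,:2].astype(np.float32)
print('tray',t,cv2.minAreaRect(t),t.mean(0))
```

```text
mat [array([ 652.5, -178.3]), array([151.3, 101.9]), np.float64(80.4)] circ [ 652.1 -177.9] 89.1
candle [array([661.8,  -1.5]), array([51.1, 49.9]), np.float64(1.5)] circ [661.4  -1.4] 26.8
stand [array([ 458. , -291.4]), array([ 98.4, 100. ]), np.float64(85.6)] circ [ 457.5 -290.7] 66.4
coaster ((452.6006774902344, -3.1522724628448486), 54.91925811767578)
small [array([ 472.9, -144.8]), array([75.5, 74.2]), np.float64(0.3)] circ [ 471.9 -144.8] 38.7
clock [array([450.3, 294.4]), array([46.8, 67.2]), np.float64(42.0)] circ [453.3 296.9] 36.8
remote [array([454. ,   0.7]), array([130.6,  45.2]), np.float64(24.5)] circ [453.2   2.3] 67.5
mug [array([ 455.2, -280.9]), array([96.7, 72.2]), np.float64(57.3)] circ [ 466.4 -288. ] 50.9
tray [[495.29102 416.10242]
 [539.88055 226.8177 ]
 [409.79398 193.1945 ]
 [364.97128 381.69543]] ((452.54248046875, 304.6484680175781), (134.74423217773438, 197.08290100097656), 13.3756742477417) [452.48422 304.4525 ]
```

```bash
cat > go.py <<'E'
import sys,numpy as np
from scipy.spatial.transform import Rotation as Ro
from cell import read_state
s=read_state();R=Ro.from_euler('xyz',s['eef_rot']).as_matrix()
x,y,z,yaw=map(float,sys.argv[1:5])
d=R.T@(np.array([x,y,z])-s['eef_pos'])/1000
cur=np.degrees(s['eef_rot'][2]);q=np.degrees(s['joints'])
turn=-((yaw-cur+180)%360-180)
print('pos',s['eef_pos'].round(1),'yaw',cur.round(1),'q6',q[5].round(1),'gap',round(s['finger_gap'],1),'F',s['wrist_force'].round(1),'t',s['clock'],'| d',d.round(4),'turn',round(turn,1),'rows>=',round(max(np.linalg.norm(d)/.0625,abs(turn)/10.7),1))
E
python3 go.py 420 270 260 125.5
python3 - <<'E'
from h import *
from scipy.spatial.transform import Rotation as Ro
s=read_state();c=cams.get_calibration("wrist")
R=Ro.from_euler('xyz',s['eef_rot']).as_matrix()
print(c['R']@R, R.T@(-np.array(c['R']).T@c['t']-s['eef_pos']),c['vertical_fov'],c['cx'],c['cy'])
E
```

```text
pos [160.8 525.7 212.9] yaw 163.0 q6 -3.8 gap 94.1 F [-0.4 -0.3 -0.5] t 0.1 | d [-0.3227 -0.1688 -0.0469] turn 37.5 rows>= 5.9
[[-1.38661254e-04  9.99999918e-01  3.79250438e-04]
 [-9.70516749e-01 -4.31609412e-05 -2.41033688e-01]
 [-2.41033652e-01 -4.01490936e-04  9.70516676e-01]] [ 7.02393411e+01 -1.39041852e-01 -1.72619356e+02] 61.5092274872494 311.8246171239091 245.38839928779515
```

```bash
python3 -m handwheel '[[-0.06,-0.03,-0.01,8],[-0.12,-0.06,-0.02,16],[-0.18,-0.09,-0.03,24],[-0.24,-0.12,-0.04,31],[-0.3,-0.15,-0.047,37]]' 0.25 30; python3 go.py 445 298 260 125.5
python3 - <<'E'
from h import *
c=cams.get_calibration("wrist");im=cams.camera("wrist");np.save("w1.npy",c,allow_pickle=True)
cv2.imwrite("pics/w1.png",im[:,:,::-1])
E
```

```text
clock: 0.72
eef_pos: [386.0, 310.9, 257.4]
eef_rot: [-3.141, 0.001, 2.195]
wrist_force: [0.9, 1.8, -0.4]
finger_gap: 70.4
pos [386.  310.9 257.4] yaw 125.8 q6 -1.2 gap 70.4 F [ 0.9  1.8 -0.4] t 0.725 | d [-0.045   0.0403 -0.0026] turn 0.3 rows>= 1.0
```

View pics/w1.png

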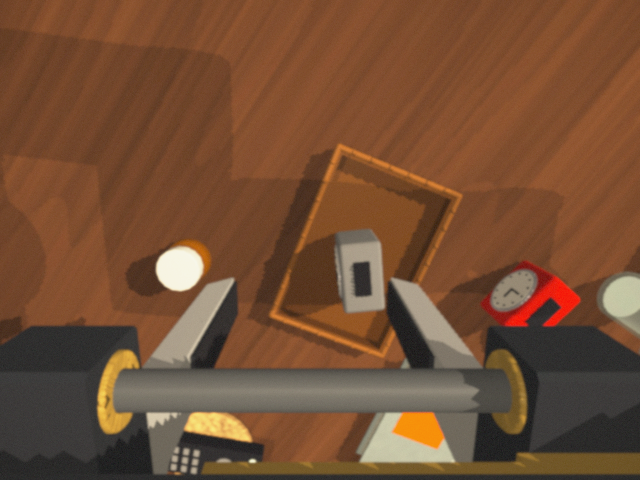

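The tray's outer corners are at (338,144), (462,195), (383,356) and (270,318). The clock's top face runs from about (342,248) to (384,309). The red clock sits outside at (530,295).

Run:
```python
from h import *
c=np.load("w1.npy",allow_pickle=True).item()
im=cv2.imread("pics/w1.png")[:,:,::-1].copy()
t=ray(c,[(338,144),(462,195),(383,356),(270,318)],22)[:,:2].astype(np.float32);print(t.round(),cv2.minAreaRect(t),t.mean(0))
k=ray(c,[(342,248),(379,246),(384,307),(345,312)],67)[:,:2].astype(np.float32);print(k.round(),cv2.minAreaRect(k),k.mean(0))
cv2.imwrite("pics/w1c.png",cv2.resize(im[130:370,255:475,::-1],None,fx=2.5,fy=2.5,interpolation=cv2.INTER_CUBIC))
```

```text
[[365. 383.]
 [496. 416.]
 [543. 228.]
 [415. 192.]] ((454.6905517578125, 303.97637939453125), (135.6514434814453, 197.48452758789062), 14.158390045166016) [454.67108 304.88876]
[[422. 308.]
 [448. 330.]
 [490. 285.]
 [462. 259.]] ((456.43951416015625, 295.6916198730469), (37.741981506347656, 64.01483917236328), 39.41534423828125) [455.37796 295.6434 ]
```

View pics/w1c.png

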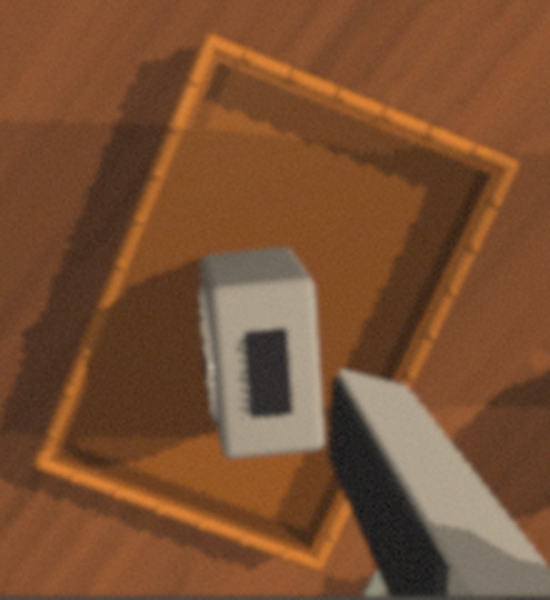

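```bash
python3 go.py 455.5 296 110 130
```

```text
pos [390.3 306.9 258. ] yaw 125.3 q6 -1.2 gap 70.3 F [ 2.4 -3.7  0.8] t 0.775 | d [-0.0462  0.047   0.1482] turn -4.7 rows>= 2.6
```

```bash
python3 -m handwheel '[[-0.03,0.03,0.03,-3],[-0.046,0.047,0.07,-4.7],[-0.046,0.047,0.11,-4.7],[-0.046,0.047,0.148,-4.7],[-0.046,0.047,0.148,-4.7]]'; python3 go.py 455.5 296 36 130
python3 - <<'E'
from h import *
c=cams.get_calibration("wrist");im=cams.camera("wrist");np.save("w2.npy",c,allow_pickle=True)
cv2.imwrite("pics/w2.png",im[:,:,::-1])
E
```

```text
clock: 1.4
eef_pos: [454.2, 295.5, 107.8]
eef_rot: [-3.136, 0.001, 2.268]
wrist_force: [1.2, 0.2, 1.0]
finger_gap: 70.4
pos [454.2 295.5 107.8] yaw 130.0 q6 -10.7 gap 70.4 F [1.2 0.2 1. ] t 1.4 | d [-0.0004  0.0017  0.0718] turn -0.0 rows>= 1.1
```

View pics/w2.png

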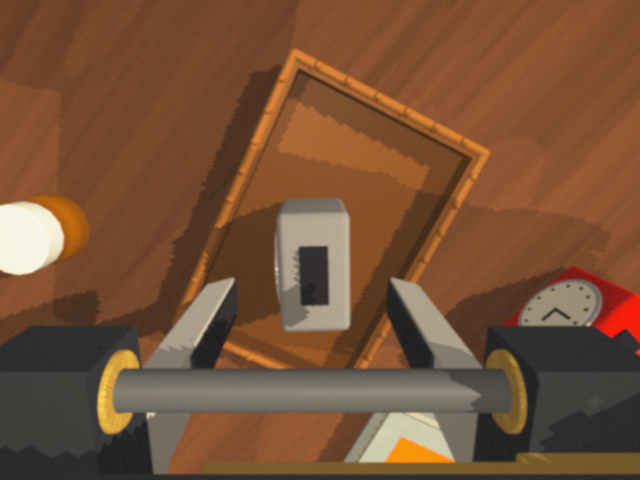

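The clock lies square between the open jaws, with its centre at about u=316 and the jaw midline at 312.

```bash
python3 -m handwheel '[[0,0.001,0.03,0],[0,0.001,0.06,0],[0,0.001,0.072,0],[0,0.001,0.072,0]]'; python3 -m handwheel '[[0,0,0,0],[0,0,0,0],[0,0,0,0],[0,0,0,0],[0,0,0,0]]' 1 25;python3 -m handwheel '[[0,0,-0.02,0],[0,0,-0.05,0],[0,0,-0.09,0],[0,0,-0.09,0]]'; python3 go.py 652 -178 130 170
```

```text
clock: 1.95
eef_pos: [456.3, 296.8, 39.0]
eef_rot: [-3.141, 0.002, 2.268]
wrist_force: [-1.0, -0.1, 0.2]
finger_gap: 70.7
clock: 2.58
eef_pos: [456.4, 296.9, 39.4]
eef_rot: [-3.141, 0.002, 2.268]
wrist_force: [-2.4, -1.9, 5.8]
finger_gap: 40.0
clock: 3.08
eef_pos: [457.3, 297.7, 131.8]
eef_rot: [3.138, 0.003, 2.268]
wrist_force: [0.5, 0.4, -0.9]
finger_gap: 40.1
pos [457.3 297.7 131.8] yaw 130.0 q6 -10.6 gap 40.1 F [ 0.5  0.4 -0.9] t 3.075 | d [-0.4896 -0.1564  0.0026] turn -40.0 rows>= 8.2
```

```bash
python3 -m handwheel '[[-0.05,-0.015,0,8],[-0.1,-0.032,0,17],[-0.155,-0.05,0,26],[-0.21,-0.067,0,35],[-0.26,-0.083,0,44]]'; python3 go.py 652 -178 110 85.6
```

```text
clock: 3.7
eef_pos: [560.7, 43.1, 130.8]
eef_rot: [3.139, -0.0, 1.495]
wrist_force: [0.8, -0.4, -1.5]
finger_gap: 39.8
pos [560.7  43.1 130.8] yaw 85.7 q6 5.0 gap 39.8 F [ 0.8 -0.4 -1.5] t 3.7 | d [-0.2136  0.1077  0.021 ] turn 0.1 rows>= 3.8
```

```bash
python3 -m handwheel '[[-0.05,0.025,0,0],[-0.105,0.053,0,0],[-0.16,0.08,0.0,0],[-0.2136,0.108,0.02,0],[-0.2136,0.108,0.05,0]]'; python3 go.py 652 -178 44 85.6
```

```text
clock: 4.32
eef_pos: [652.5, -181.9, 78.6]
eef_rot: [3.139, -0.0, 1.491]
wrist_force: [-0.2, 0.6, -1.9]
finger_gap: 39.7
pos [ 652.5 -181.9   78.6] yaw 85.4 q6 -14.1 gap 39.7 F [-0.2  0.6 -1.9] t 4.325 | d [ 0.0038 -0.0009  0.0346] turn -0.2 rows>= 0.6
```

```bash
python3 -m handwheel '[[0.002,0,0.015,0],[0.004,-0.001,0.03,0],[0.004,-0.001,0.034,0],[0.004,-0.001,0.034,0]]'; python3 -m handwheel '[[0,0,0.002,0],[0,0,0.004,0],[0,0,0.006,0]]';python3 -m handwheel '[[0,0,0.001,0],[0,0,0.002,0]]'; python3 go.py 652 -178 38.4 85.6
```

```text
clock: 4.82
eef_pos: [652.2, -177.4, 45.2]
eef_rot: [3.138, 0.0, 1.492]
wrist_force: [0.2, -0.2, -1.4]
finger_gap: 39.7
clock: 5.2
eef_pos: [652.3, -177.4, 39.3]
eef_rot: [3.138, 0.0, 1.492]
wrist_force: [-0.1, -0.6, -0.5]
finger_gap: 40.0
clock: 5.45
eef_pos: [652.4, -177.4, 38.4]
eef_rot: [3.138, 0.0, 1.492]
wrist_force: [-4.6, 0.8, 11.3]
finger_gap: 39.6
pos [ 652.4 -177.4   38.4] yaw 85.5 q6 -13.8 gap 39.6 F [-4.6  0.8 11.3] t 5.45 | d [-0.0006 -0.0003 -0.    ] turn -0.1 rows>= 0.0
```

```bash
python3 -m handwheel '[[0,0,0,0],[0,0,0,0],[0,0,0,0]]' 0.3; python3 -m handwheel '[[0,0,-0.03,0],[0,0,-0.07,0],[0,0,-0.11,0],[0,0,-0.13,10]]'; python3 go.py 454 0 200 24.5
```

```text
clock: 5.82
eef_pos: [652.4, -177.4, 38.3]
eef_rot: [3.138, 0.0, 1.492]
wrist_force: [0.2, -0.7, -0.6]
finger_gap: 64.7
clock: 6.32
eef_pos: [652.4, -177.5, 170.9]
eef_rot: [3.135, -0.0, 1.314]
wrist_force: [-0.3, -0.2, -0.5]
finger_gap: 65.9
pos [ 652.4 -177.5  170.9] yaw 75.3 q6 -3.6 gap 65.9 F [-0.3 -0.2 -0.5] t 6.325 | d [ 0.1214 -0.2368 -0.0307] turn 50.8 rows>= 4.7
```

```bash
python3 -m handwheel '[[0.025,-0.047,-0.008,10],[0.049,-0.095,-0.015,20],[0.073,-0.142,-0.022,30],[0.097,-0.19,-0.03,40],[0.121,-0.237,-0.03,50.5]]';python3 -m handwheel '[[0,0,0,0]]'; python3 go.py 454 0 100 24.5
python3 - <<'E'
from h import *
c=cams.get_calibration("wrist");im=cams.camera("wrist");np.save("w3.npy",c,allow_pickle=True)
cv2.imwrite("pics/w3.png",im[:,:,::-1])
E
```

```text
clock: 6.95
eef_pos: [452.5, 0.6, 199.8]
eef_rot: [3.137, -0.007, 0.427]
wrist_force: [0.6, 0.4, 0.1]
finger_gap: 66.1
clock: 7.08
eef_pos: [451.0, 2.1, 200.4]
eef_rot: [3.137, -0.008, 0.426]
wrist_force: [1.2, -0.8, 0.2]
finger_gap: 65.5
pos [451.    2.1 200.4] yaw 24.4 q6 61.2 gap 65.5 F [ 1.2 -0.8  0.2] t 7.075 | d [0.001  0.0026 0.1004] turn -0.1 rows>= 1.6
```

View pics/w3.png

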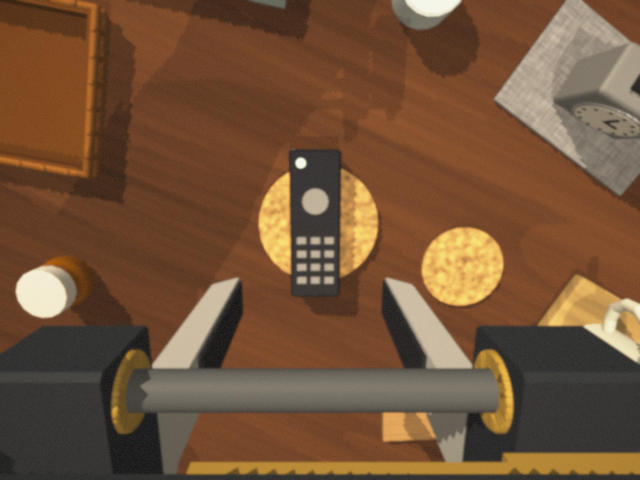

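The remote is aligned with the jaws, its top running from (290,150) to (340,296). The coaster spans u 259–379, and the clock stands upright on the mat.

Run:
```python
from h import *
c=np.load("w3.npy",allow_pickle=True).item()
k=ray(c,[(290,150),(340,150),(339,296),(291,296)],30)[:,:2].astype(np.float32);print(cv2.minAreaRect(k),k.mean(0))
H=hsv(cv2.imread("pics/w3.png")[:,:,::-1].copy())
m=cv2.inRange(H,(15,90,140),(32,255,255));m[:,:250]=0;m[:,385:]=0;m[:155]=0;m[285:]=0
m=cv2.morphologyEx(m,cv2.MORPH_OPEN,np.ones((3,3)))
k=np.vstack(cv2.findContours(m,cv2.RETR_EXTERNAL,cv2.CHAIN_APPROX_NONE)[0])
print('coaster',cv2.minEnclosingCircle(ray(c,k[:,0,:],8)[:,:2].astype(np.float32)))
```

```text
((454.7790222167969, -0.23736572265625), (128.31256103515625, 43.33650588989258), 24.284141540527344) [ 4.5465216e+02 -1.1070132e-02]
coaster ((453.48529052734375, -3.873032808303833), 55.64577102661133)
```

```bash
python3 -m handwheel '[[0.001,0.002,0.04,0],[0.001,0.003,0.09,0],[0.001,0.003,0.13,0],[0.001,0.003,0.155,0],[0.001,0.003,0.155,0]]'; python3 go.py 454.5 0 18.5 24.5
```

```text
clock: 7.75
eef_pos: [455.6, -1.9, 44.1]
eef_rot: [3.138, -0.005, 0.429]
wrist_force: [-0.4, -0.1, 0.3]
finger_gap: 65.8
pos [455.6  -1.9  44.1] yaw 24.6 q6 60.6 gap 65.8 F [-0.4 -0.1  0.3] t 7.75 | d [-0.0003 -0.0022  0.0256] turn 0.1 rows>= 0.4
```

```bash
python3 -m handwheel '[[0,-0.002,0.012,0],[0,-0.002,0.023,0],[0,-0.002,0.0255,0],[0,-0.002,0.0255,0]]'; python3 go.py 454.5 0 18.5 24.5
```

```text
clock: 8.25
eef_pos: [455.0, -0.1, 18.7]
eef_rot: [3.138, -0.005, 0.43]
wrist_force: [-0.0, 1.1, -0.7]
finger_gap: 65.8
pos [ 4.55e+02 -1.00e-01  1.87e+01] yaw 24.6 q6 60.8 gap 65.8 F [-0.   1.1 -0.7] t 8.25 | d [-0.0004 -0.0003  0.0002] turn 0.1 rows>= 0.0
```

```bash
python3 -m handwheel '[[0,0,0,0],[0,0,0,0],[0,0,0,0],[0,0,0,0]]' 1 25;python3 go.py 454.5 0 18.5 24.5; python3 -m handwheel '[[0,0,-0.02,0],[0,0,-0.06,0],[0,0,-0.1,0],[0,0,-0.1,0]]'; python3 go.py 453.5 304.5 100 104
```

```text
clock: 8.75
eef_pos: [455.1, -0.1, 18.9]
eef_rot: [3.137, -0.006, 0.43]
wrist_force: [-0.6, -0.9, 4.9]
finger_gap: 44.3
pos [ 4.551e+02 -1.000e-01  1.890e+01] yaw 24.6 q6 60.8 gap 44.3 F [-0.6 -0.9  4.9] t 8.75 | d [-0.0005 -0.0003  0.0004] turn 0.1 rows>= 0.0
clock: 9.25
eef_pos: [455.6, -0.0, 121.1]
eef_rot: [3.135, -0.01, 0.43]
wrist_force: [0.6, -0.5, -1.0]
finger_gap: 43.8
pos [455.6  -0.  121.1] yaw 24.6 q6 60.8 gap 43.8 F [ 0.6 -0.5 -1. ] t 9.25 | d [ 0.1247 -0.2779  0.0205] turn -79.4 rows>= 7.4
```

```bash
python3 -m handwheel '[[0.016,-0.035,0,-10],[0.032,-0.07,0,-20],[0.047,-0.105,0,-30],[0.063,-0.14,0,-40],[0.063,-0.14,0,-50]]'; python3 go.py 453.5 304.5 100 104
```

```text
clock: 9.88
eef_pos: [453.8, 155.3, 119.3]
eef_rot: [3.132, -0.0, 1.311]
wrist_force: [-0.5, -1.1, -1.1]
finger_gap: 44.1
pos [453.8 155.3 119.3] yaw 75.1 q6 29.7 gap 44.1 F [-0.5 -1.1 -1.1] t 9.875 | d [ 0.1441 -0.0388  0.019 ] turn -28.9 rows>= 2.7
```

```bash
python3 -m handwheel '[[0.04,-0.01,0,-9],[0.08,-0.021,0,-18],[0.12,-0.032,0.0,-27],[0.144,-0.039,0.0,-29],[0.144,-0.039,0,-29]]'; python3 go.py 453.5 304.5 40 104
python3 - <<'E'
from h import *
c=cams.get_calibration("wrist");im=cams.camera("wrist");np.save("w4.npy",c,allow_pickle=True)
cv2.imwrite("pics/w4.png",im[:,:,::-1])
E
```

```text
clock: 10.5
eef_pos: [452.3, 305.4, 117.3]
eef_rot: [3.135, 0.005, 1.819]
wrist_force: [0.3, -0.2, -1.0]
finger_gap: 43.7
pos [452.3 305.4 117.3] yaw 104.2 q6 16.3 gap 43.7 F [ 0.3 -0.2 -1. ] t 10.5 | d [-0.0007  0.0005  0.0773] turn 0.2 rows>= 1.2
```

View pics/w4.png

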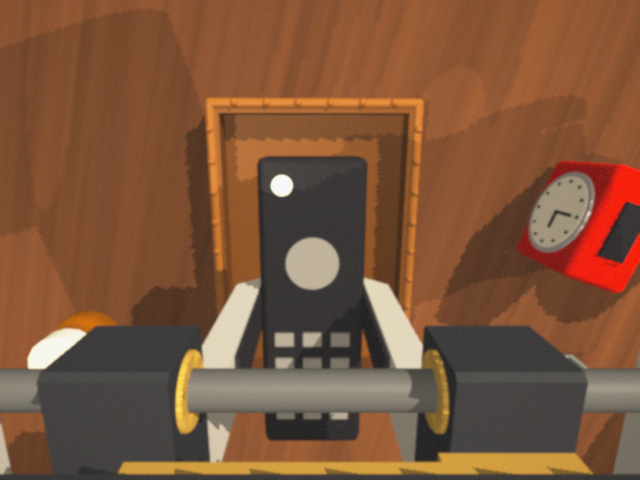

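The tray is square to the jaws, with its far outer corners at (206,99) and (424,99), and the remote is centred at about u=313.

```bash
python3 - <<'E'
from h import *
c=np.load("w4.npy",allow_pickle=True).item()
k=ray(c,[(206,99),(424,99),(216,300),(410,300)],22)[:,:2];print(k.round(1))
L=k[1]-k[0];print(np.linalg.norm(L),np.degrees(np.arctan2(L[1],L[0])))
u=np.array([np.cos(np.radians(104)),np.sin(np.radians(104))]);v=np.array([u[1],-u[0]])
print('centre from far edge',(k[0]+k[1])/2-u*95,'side mid proj',(k[2]+k[3])/2@v, 'cur est proj',np.array([453.5,304.5])@v,(k[0]+k[1])/2@v, 'remote', ray(c,[(260,158),(366,158),(267,437),(357,437)],117.3-10.9+22)[:,:2].mean(0))
E
python3 go.py 453.5 304.5 24 104
```

```text
[[364.2 383.4]
 [496.6 417.1]
 [395.6 252.8]
 [529.  286.2]]
136.63999251120626 14.256026920811474
centre from far edge [453.3954821  308.08540297] side mid proj 513.8094563558294 cur est proj 513.6943290762632 514.4603032848304 remote [451.57009312 306.20235884]
pos [452.5 304.4 117.5] yaw 104.1 q6 16.3 gap 43.7 F [ 0.   1.4 -0.9] t 10.55 | d [0.0003 0.0004 0.0935] turn 0.1 rows>= 1.5
```

```bash
python3 -m handwheel '[[0,0,0.03,0],[0,0.001,0.06,0],[0,0.001,0.085,0],[0.001,0.001,0.093,0],[0.001,0.001,0.093,0]]';python3 -m handwheel '[[0,0,0.002,0],[0,0,0.004,0],[0,0,0.0055,0],[0,0,0.0055,0]]'; python3 go.py 454 305 16 104
```

```text
clock: 11.18
eef_pos: [454.0, 304.8, 24.5]
eef_rot: [3.135, 0.005, 1.817]
wrist_force: [0.1, 0.0, -0.3]
finger_gap: 43.8
clock: 11.68
eef_pos: [454.0, 304.8, 19.0]
eef_rot: [3.135, 0.005, 1.817]
wrist_force: [0.4, -1.0, -0.9]
finger_gap: 43.6
pos [454.  304.8  19. ] yaw 104.1 q6 16.4 gap 43.6 F [ 0.4 -1.  -0.9] t 11.675 | d [0.0002 0.0001 0.003 ] turn 0.1 rows>= 0.0
```

```bash
for i in 1; do python3 -m handwheel '[[0,0,0.001,0],[0,0,0.002,0],[0,0,0.002,0]]'; python3 -m handwheel '[[0,0,0.0005,0],[0,0,0.0011,0],[0,0,0.0011,0]]';done
```

```text
clock: 12.05
eef_pos: [453.9, 304.8, 16.9]
eef_rot: [3.136, 0.005, 1.817]
wrist_force: [-0.3, -1.3, -1.0]
finger_gap: 43.8
clock: 12.42
eef_pos: [454.1, 304.8, 16.0]
eef_rot: [3.135, 0.005, 1.817]
wrist_force: [0.1, -2.9, 3.2]
finger_gap: 43.7
```

```bash
python3 -m handwheel '[[0,0,0.0005,0],[0,0,0.0005,0]]'; python3 -m handwheel '[[0,0,0,0],[0,0,0,0],[0,0,0,0]]' 0.32; python3 -m handwheel '[[0,0,-0.02,0],[0,0,-0.06,0],[0,0,-0.11,0],[0,0,-0.17,0],[0,0,-0.2,0]]' 0; python3 go.py 440 -260 240 37
python3 - <<'E'
from h import *
c=cams.get_calibration("wrist");im=cams.camera("wrist");np.save("w5.npy",c,allow_pickle=True)
cv2.imwrite("pics/w5.png",im[:,:,::-1])
E
```

```text
clock: 12.68
eef_pos: [454.1, 304.8, 15.9]
eef_rot: [3.135, 0.005, 1.817]
wrist_force: [-1.3, -1.6, 7.0]
finger_gap: 44.0
clock: 13.05
eef_pos: [454.1, 304.8, 15.8]
eef_rot: [3.135, 0.005, 1.817]
wrist_force: [-0.1, -0.9, 0.6]
finger_gap: 63.4
clock: 13.68
eef_pos: [453.0, 305.8, 219.1]
eef_rot: [3.132, 0.004, 1.817]
wrist_force: [-0.2, 0.3, -0.1]
finger_gap: 93.5
pos [453.  305.8 219.1] yaw 104.1 q6 16.4 gap 93.5 F [-0.2  0.3 -0.1] t 13.675 | d [-0.5457 -0.1502 -0.0201] turn 67.1 rows>= 9.1
```

View pics/w5.png

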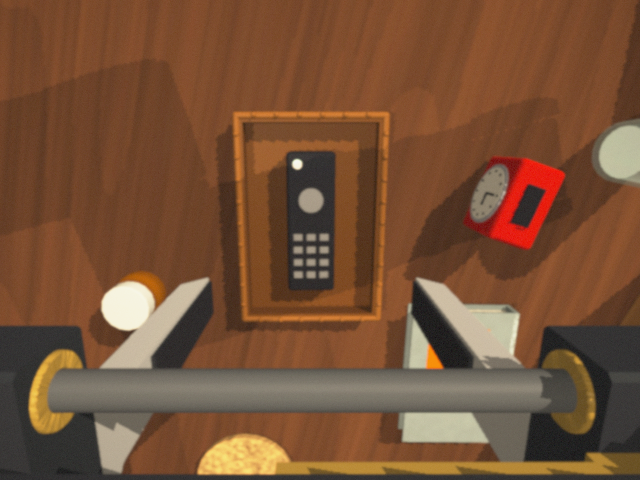

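The remote lies flat and centred in the tray at (311,221). Next is the mug.

```bash
python3 -m handwheel '[[-0.058,-0.016,0,10],[-0.116,-0.032,0,20],[-0.175,-0.048,0,30],[-0.233,-0.064,0,40],[-0.29,-0.08,0,50]]'; python3 go.py 440 -260 240 37
```

```text
clock: 14.35
eef_pos: [446.3, 3.7, 221.5]
eef_rot: [3.131, -0.008, 0.939]
wrist_force: [0.7, -0.2, 0.2]
finger_gap: 94.2
pos [446.3   3.7 221.5] yaw 53.8 q6 31.9 gap 94.2 F [ 0.7 -0.2  0.2] t 14.35 | d [-0.2163  0.151  -0.0186] turn 16.8 rows>= 4.2
```

```bash
python3 -m handwheel '[[-0.05,0.035,-0.005,6],[-0.1,0.07,-0.01,12],[-0.15,0.105,-0.015,17],[-0.2,0.14,-0.019,17],[-0.216,0.151,-0.019,17]]';python3 -m handwheel '[[0,0,0,0]]'; python3 go.py 457 -290 240 37
python3 - <<'E'
from h import *
c=cams.get_calibration("wrist");im=cams.camera("wrist");np.save("w6.npy",c,allow_pickle=True)
cv2.imwrite("pics/w6.png",im[:,:,::-1])
E
```

```text
clock: 14.98
eef_pos: [439.6, -262.4, 239.8]
eef_rot: [3.134, -0.011, 0.639]
wrist_force: [-0.3, 0.8, 0.6]
finger_gap: 93.8
clock: 15.1
eef_pos: [439.3, -262.7, 239.1]
eef_rot: [3.135, -0.011, 0.637]
wrist_force: [0.5, -0.2, 0.0]
finger_gap: 94.1
pos [ 439.3 -262.7  239.1] yaw 36.5 q6 18.2 gap 94.1 F [ 0.5 -0.2  0. ] t 15.1 | d [-0.002   0.0325 -0.0007] turn -0.5 rows>= 0.5
```

View pics/w6.png

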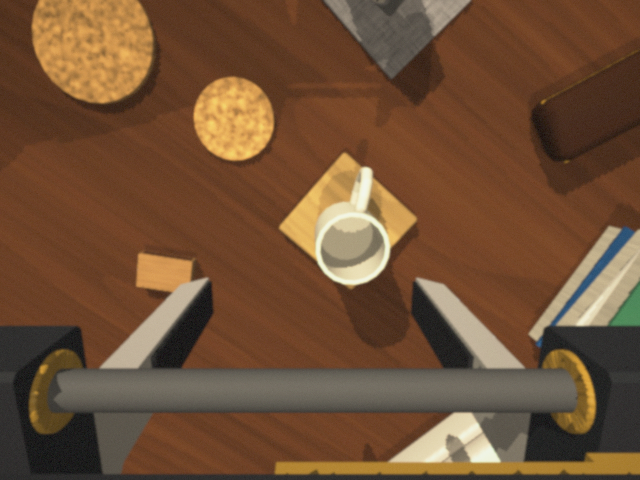

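The mug rim is centred at (353,246) and its handle is at (364,188). The stand corners are (345,152), (417,219), (351,288) and (279,227).

Run:
```python
from h import *
c=np.load("w6.npy",allow_pickle=True).item()
k=ray(c,[(345,152),(417,219),(351,288),(279,227)],15)[:,:2].astype(np.float32);print('stand',cv2.minAreaRect(k),k.mean(0))
H=hsv(cv2.imread("pics/w6.png")[:,:,::-1].copy())
m=cv2.inRange(H,(0,0,150),(45,70,255));m[:160]=0;m[290:]=0;m[:,:300]=0;m[:,400:]=0
m=cv2.morphologyEx(m,cv2.MORPH_CLOSE,np.ones((9,9)))
k=max(cv2.findContours(m,cv2.RETR_EXTERNAL,cv2.CHAIN_APPROX_NONE)[0],key=cv2.contourArea)[:,0]
k=k[k[:,1]>235]
P=ray(c,k,87)[:,:2];A=np.c_[P,np.ones(len(P))];s=np.linalg.lstsq(A,(P**2).sum(1),rcond=None)[0]
ctr=s[:2]/2;print('rim',ctr,'r',np.sqrt(s[2]+ctr@ctr),len(P))
for z in (55,75):
    h=ray(c,[(366,171)],z)[0,:2];d=h-ctr;print(h,np.linalg.norm(d),np.degrees(np.arctan2(d[1],d[0])))
```

```text
stand ((458.556640625, -295.0284118652344), (98.04620361328125, 97.67792510986328), 85.0098876953125) [ 458.58615 -294.98776]
rim [ 449.3417776  -297.85466137] r 30.6409030876638 128
[ 507.63855785 -272.1383883 ] 63.716883851404575 23.803562012531806
[ 506.77168129 -269.30115859] 64.13654464567635 26.436048720087964
```

```bash
python3 go.py 449.5 -298 150 25
```

```text
pos [ 439.4 -262.   239.2] yaw 36.6 q6 18.2 gap 94.3 F [-0.1  0.1 -0.7] t 15.15 | d [-0.0143  0.0343  0.0893] turn 11.6 rows>= 1.5
```

```bash
python3 -m handwheel '[[-0.01,0.03,0.02,7],[-0.014,0.034,0.05,11.5],[-0.014,0.034,0.09,11.5],[-0.014,0.034,0.105,11.5],[-0.014,0.034,0.105,11.5]]'; python3 go.py 449.5 -298 44 25
python3 - <<'E'
from h import *
c=cams.get_calibration("wrist");im=cams.camera("wrist");np.save("w7.npy",c,allow_pickle=True)
cv2.imwrite("pics/w7.png",im[:,:,::-1])
E
```

```text
clock: 15.78
eef_pos: [450.0, -296.6, 134.3]
eef_rot: [3.138, -0.011, 0.439]
wrist_force: [-0.9, 0.1, 0.1]
finger_gap: 94.0
pos [ 450.  -296.6  134.3] yaw 25.1 q6 27.1 gap 94.0 F [-0.9  0.1  0.1] t 15.775 | d [-0.0021  0.0008  0.0903] turn 0.1 rows>= 1.4
```

View pics/w7.png

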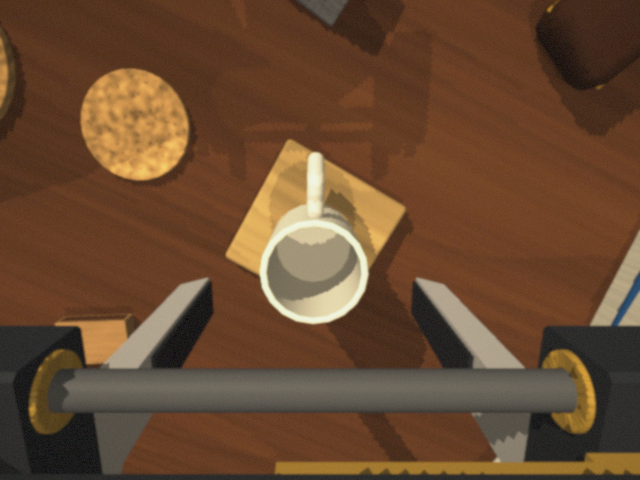

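The mug sits midway between the jaws, rim centre (314,271) against the midline at 312, and its handle points straight away at u=316.

```bash
python3 -c "
from h import *
c=np.load('w7.npy',allow_pickle=True).item();print(ray(c,[(314,271)],87))"
python3 -m handwheel '[[-0.001,0.001,0.04,0],[-0.002,0.001,0.075,0],[-0.002,0.001,0.09,0],[-0.002,0.001,0.09,0]]'; python3 -m handwheel '[[0,0,0,0],[0,0,0,0],[0,0,0,0],[0,0,0,0]]' 1 20; python3 go.py 449.5 -298 44 25
```

```text
[[ 450.35103022 -297.63974896   87.        ]]
clock: 16.32
eef_pos: [450.5, -298.8, 45.9]
eef_rot: [3.136, -0.012, 0.439]
wrist_force: [-0.0, -0.2, 0.3]
finger_gap: 93.9
clock: 16.82
eef_pos: [450.6, -298.8, 46.3]
eef_rot: [3.136, -0.013, 0.439]
wrist_force: [-0.5, 0.6, 2.8]
finger_gap: 60.7
pos [ 450.6 -298.8   46.3] yaw 25.1 q6 26.8 gap 60.7 F [-0.5  0.6  2.8] t 16.825 | d [-0.0007 -0.0012  0.0023] turn 0.1 rows>= 0.0
```

```bash
python3 -m handwheel '[[0,0,-0.015,0],[0,0,-0.04,0],[0,0,-0.07,0],[0,0,-0.07,0]]'; python3 go.py 453 -3.5 110 25
```

```text
clock: 17.32
eef_pos: [450.4, -299.5, 118.7]
eef_rot: [3.132, -0.015, 0.439]
wrist_force: [0.6, 0.6, -3.2]
finger_gap: 60.7
pos [ 450.4 -299.5  118.7] yaw 25.1 q6 26.9 gap 60.7 F [ 0.6  0.6 -3.2] t 17.325 | d [ 0.128  -0.267   0.0081] turn 0.1 rows>= 4.7
```

```bash
python3 -m handwheel '[[0.018,-0.038,0,0],[0.041,-0.085,0,0],[0.064,-0.133,0,0],[0.087,-0.181,0,0],[0.108,-0.225,0,0]]'; python3 -m handwheel '[[0.014,-0.03,0,0],[0.02,-0.042,0,0],[0.02,-0.042,0,0]]'; python3 go.py 453 -3.5 55 25
```

```text
clock: 17.95
eef_pos: [451.9, -48.2, 117.4]
eef_rot: [3.133, -0.014, 0.439]
wrist_force: [1.4, 0.3, -2.5]
finger_gap: 60.4
clock: 18.32
eef_pos: [452.1, -1.5, 116.9]
eef_rot: [3.133, -0.013, 0.44]
wrist_force: [-0.3, -0.3, -1.9]
finger_gap: 60.4
pos [452.1  -1.5 116.9] yaw 25.2 q6 60.0 gap 60.4 F [-0.3 -0.3 -1.9] t 18.325 | d [-0.0008  0.0016  0.0619] turn 0.2 rows>= 1.0
```

```bash
python3 -m handwheel '[[0,0.001,0.02,0],[-0.001,0.0015,0.045,0],[-0.001,0.0015,0.066,0],[-0.001,0.0015,0.072,0],[-0.001,0.0015,0.072,0]]'; python3 go.py 453 -3.5 39.3 25
```

```text
clock: 18.95
eef_pos: [453.0, -4.1, 45.0]
eef_rot: [3.133, -0.013, 0.439]
wrist_force: [0.5, -0.3, -1.4]
finger_gap: 60.7
pos [453.   -4.1  45. ] yaw 25.2 q6 59.8 gap 60.7 F [ 0.5 -0.3 -1.4] t 18.95 | d [ 0.0002 -0.0006  0.0057] turn 0.2 rows>= 0.1
```

```bash
python3 -m handwheel '[[0,0,0.002,0],[0,0,0.004,0],[0,0,0.004,0]]'; python3 -m handwheel '[[0,0,0.0008,0],[0,0,0.0015,0],[0,0,0.0015,0]]';python3 go.py 453 -3.5 39.3 25
```

```text
clock: 19.32
eef_pos: [453.1, -4.1, 41.1]
eef_rot: [3.133, -0.013, 0.439]
wrist_force: [-0.2, 0.0, -2.2]
finger_gap: 60.2
clock: 19.7
eef_pos: [453.1, -4.1, 39.6]
eef_rot: [3.133, -0.013, 0.439]
wrist_force: [0.4, 0.2, -2.5]
finger_gap: 60.3
pos [453.1  -4.1  39.6] yaw 25.2 q6 59.7 gap 60.3 F [ 0.4  0.2 -2.5] t 19.7 | d [ 0.0002 -0.0006  0.0003] turn 0.2 rows>= 0.0
```

```bash
python3 -m handwheel '[[0,0,0.0006,0],[0,0,0.0006,0],[0,0,0.0006,0]]'; python3 -m handwheel '[[0,0,0.0006,0],[0,0,0.0006,0]]'
```

```text
clock: 20.08
eef_pos: [453.2, -4.1, 39.3]
eef_rot: [3.133, -0.013, 0.439]
wrist_force: [-2.9, 0.4, 5.7]
finger_gap: 60.3
clock: 20.32
eef_pos: [453.3, -4.1, 39.3]
eef_rot: [3.133, -0.013, 0.439]
wrist_force: [-4.8, -0.2, 11.4]
finger_gap: 60.2
```

```bash
python3 -m handwheel '[[0,0,-0.0006,0],[0,0,-0.0006,0],[0,0,-0.0006,0],[0,0,-0.0006,0]]' 0; python3 -m handwheel '[[0,0,-0.03,0],[0,0,-0.07,0],[0,0,-0.12,0],[0,0,-0.16,0],[0,0,-0.16,0]]'; python3 go.py 640 -175 200 85.5
python3 - <<'E'
from h import *
c=cams.get_calibration("wrist");im=cams.camera("wrist");np.save("w8.npy",c,allow_pickle=True)
cv2.imwrite("pics/w8.png",im[:,:,::-1])
E
```

```text
clock: 20.82
eef_pos: [453.3, -4.1, 39.8]
eef_rot: [3.133, -0.013, 0.439]
wrist_force: [0.7, 0.1, -0.8]
finger_gap: 93.5
clock: 21.45
eef_pos: [451.8, -3.8, 202.4]
eef_rot: [3.13, -0.018, 0.439]
wrist_force: [-0.5, 0.6, -0.5]
finger_gap: 94.0
pos [451.8  -3.8 202.4] yaw 25.2 q6 59.7 gap 94.0 F [-0.5  0.6 -0.5] t 21.45 | d [0.0974 0.2349 0.0067] turn -60.3 rows>= 5.6
```

View pics/w8.png

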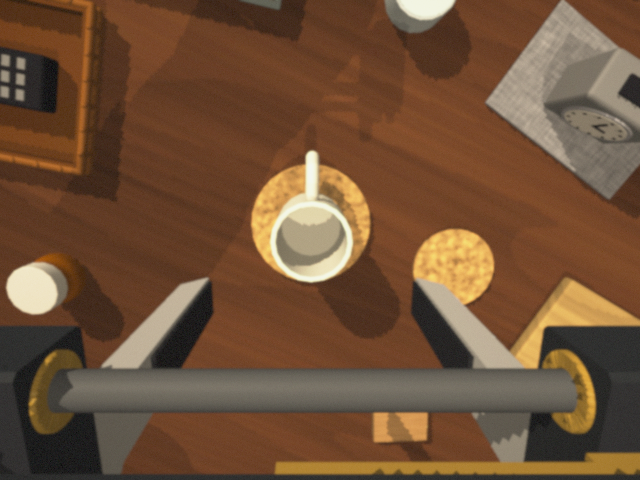

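The mug stands upright on the coaster, with its rim at (312,240) and the coaster spanning u 251–371. The clock is still on the mat and the remote is in the tray.

```bash
python3 - <<'E'
from h import *
c=np.load("w8.npy",allow_pickle=True).item()
H=hsv(cv2.imread("pics/w8.png")[:,:,::-1].copy())
m=cv2.inRange(H,(12,90,100),(32,255,255));m[:,:245]=0;m[:,378:]=0;m[:155]=0;m[285:]=0
k=np.vstack(cv2.findContours(m,cv2.RETR_EXTERNAL,cv2.CHAIN_APPROX_NONE)[0])
print('coaster',cv2.minEnclosingCircle(ray(c,k[:,0,:],8)[:,:2].astype(np.float32)),'rim',ray(c,[(312,240)],80))
E
python3 -m handwheel '[[0.018,0.045,0,-10],[0.036,0.09,0,-20],[0.055,0.135,0,-30],[0.075,0.18,0,-40],[0.097,0.235,0,-50]]' 0.25; python3 go.py 652.4 -177.4 120 85.5
```

```text
coaster ((455.4783935546875, -2.2700719833374023), 84.98502349853516) rim [[454.2940424  -4.0994908  80.       ]]
clock: 22.12
eef_pos: [639.5, -176.0, 202.1]
eef_rot: [3.126, -0.002, 1.318]
wrist_force: [0.3, 0.9, 0.3]
finger_gap: 70.7
pos [ 639.5 -176.   202.1] yaw 75.5 q6 -4.2 gap 70.7 F [0.3 0.9 0.3] t 22.125 | d [0.0016 0.0116 0.0823] turn -10.0 rows>= 1.3
```

```bash
python3 -m handwheel '[[0.001,0.006,0.02,-5],[0.0016,0.0116,0.05,-10],[0.0016,0.0116,0.082,-10],[0.0016,0.0116,0.082,-10]]'; python3 go.py 652.4 -177.4 40 85.5
python3 - <<'E'
from h import *
c=cams.get_calibration("wrist");im=cams.camera("wrist");np.save("w9.npy",c,allow_pickle=True)
cv2.imwrite("pics/w9.png",im[:,:,::-1])
E
```

```text
clock: 22.62
eef_pos: [650.7, -176.9, 116.0]
eef_rot: [3.133, -0.001, 1.493]
wrist_force: [-1.2, 0.6, -0.0]
finger_gap: 70.3
pos [ 650.7 -176.9  116. ] yaw 85.5 q6 -14.0 gap 70.3 F [-1.2  0.6 -0. ] t 22.625 | d [-0.0004  0.0011  0.076 ] turn 0.0 rows>= 1.2
```

View pics/w9.png

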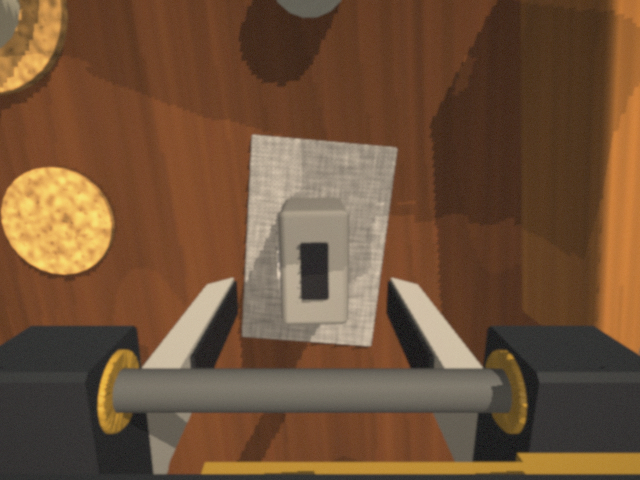

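The clock stands square between the jaws at (315,265), well inside the mat.

```bash
python3 -m handwheel '[[0,0.001,0.03,0],[0,0.001,0.062,0],[0,0.001,0.077,0],[0,0.001,0.077,0]]'; python3 -m handwheel '[[0,0,0,0],[0,0,0,0],[0,0,0,0],[0,0,0,0],[0,0,0,0]]' 1 25;python3 go.py 652 -178 38.4 85.6; python3 -m handwheel '[[0,0,-0.02,0],[0,0,-0.05,0],[0,0,-0.085,0],[0,0,-0.085,0]]'; python3 go.py 458.3 -293 120 85.2
```

```text
clock: 23.18
eef_pos: [653.6, -177.3, 41.9]
eef_rot: [3.13, -0.001, 1.493]
wrist_force: [0.4, -0.1, -0.4]
finger_gap: 70.5
clock: 23.8
eef_pos: [653.7, -177.4, 42.4]
eef_rot: [3.129, -0.0, 1.493]
wrist_force: [-3.5, 1.2, 5.9]
finger_gap: 39.6
pos [ 653.7 -177.4   42.4] yaw 85.5 q6 -14.0 gap 39.6 F [-3.5  1.2  5.9] t 23.8 | d [-0.0007 -0.0017  0.004 ] turn -0.1 rows>= 0.1
clock: 24.3
eef_pos: [654.0, -177.8, 131.4]
eef_rot: [3.124, 0.001, 1.493]
wrist_force: [-0.3, 0.3, -0.2]
finger_gap: 39.7
pos [ 654.  -177.8  131.4] yaw 85.5 q6 -14.0 gap 39.7 F [-0.3  0.3 -0.2] t 24.3 | d [-0.1302 -0.1862  0.0082] turn 0.3 rows>= 3.6
```

```bash
python3 -m handwheel '[[-0.03,-0.043,0,0],[-0.065,-0.093,0,0],[-0.1,-0.143,0,0],[-0.13,-0.186,0,0],[-0.13,-0.186,0,0]]'; python3 go.py 458.3 -293 70 85.2
python3 - <<'E'
from h import *
c=cams.get_calibration("wrist");im=cams.camera("wrist");np.save("w10.npy",c,allow_pickle=True)
cv2.imwrite("pics/w10.png",im[:,:,::-1])
E
```

```text
clock: 24.92
eef_pos: [455.9, -294.1, 127.8]
eef_rot: [3.125, 0.001, 1.489]
wrist_force: [-0.2, -0.1, -1.2]
finger_gap: 40.0
pos [ 455.9 -294.1  127.8] yaw 85.3 q6 -32.5 gap 40.0 F [-0.2 -0.1 -1.2] t 24.925 | d [0.0013 0.0013 0.0578] turn 0.1 rows>= 0.9
```

View pics/w10.png

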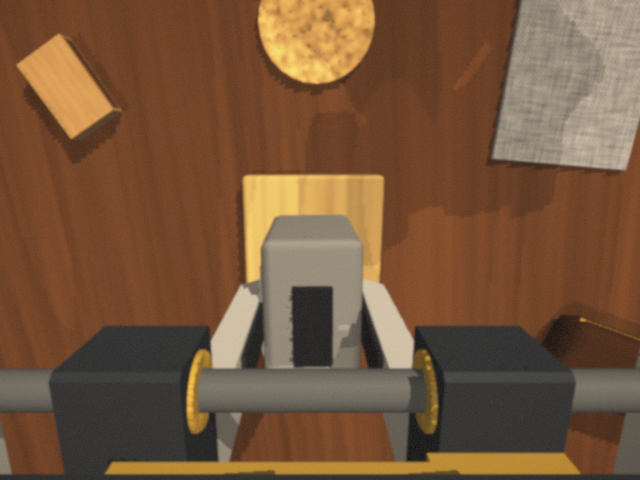

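The stand's far edge, (243,176) to (384,176), is level in the image, so the yaw matches.

```bash
python3 - <<'E'
from h import *
c=np.load("w10.npy",allow_pickle=True).item()
k=ray(c,[(243,176),(384,176)],15)[:,:2];d=k[1]-k[0];a=np.radians(85.2);print(k,np.linalg.norm(d),np.degrees(np.arctan2(d[1],d[0])),k.mean(0)-50*np.array([np.cos(a),np.sin(a)]))
E
python3 -m handwheel '[[0.0013,0.0013,0.02,0],[0.0013,0.0015,0.045,0],[0.0013,0.0015,0.063,0],[0.0013,0.0015,0.065,0],[0.0013,0.0015,0.065,0]]'; python3 go.py 458.3 -293.5 53.4 85.2
```

```text
[[ 413.2997209  -241.81754345]
 [ 511.5695526  -249.9964149 ]] 98.60960278448454 -4.75768857931012 [ 458.25074458 -295.73162214]
clock: 25.6
eef_pos: [460.6, -292.4, 63.4]
eef_rot: [3.124, 0.001, 1.491]
wrist_force: [0.1, 0.2, -1.3]
finger_gap: 39.8
pos [ 460.6 -292.4   63.4] yaw 85.4 q6 -32.2 gap 39.8 F [ 0.1  0.2 -1.3] t 25.6 | d [-0.0013 -0.0023  0.01  ] turn 0.2 rows>= 0.2
```

```bash
python3 -c "
from h import *
c=np.load('w9.npy',allow_pickle=True).item();print(ray(c,[(282,212),(348,212),(346,322),(285,322)],66)[:,:2].mean(0))"
python3 -m handwheel '[[-0.0015,-0.002,0.002,0],[-0.0025,-0.002,0.005,0],[-0.0025,-0.002,0.007,0],[-0.0025,-0.002,0.007,0]]'; python3 -m handwheel '[[0,0,0.001,0],[0,0,0.002,0],[0,0,0.002,0]]'; python3 go.py 458.3 -294 53.4 85.2
```

```text
[ 652.45655998 -176.73320152]
clock: 26.1
eef_pos: [458.4, -294.7, 56.3]
eef_rot: [3.124, 0.001, 1.491]
wrist_force: [-0.1, -0.5, -0.7]
finger_gap: 39.8
clock: 26.48
eef_pos: [458.4, -294.7, 54.2]
eef_rot: [3.124, 0.001, 1.491]
wrist_force: [0.6, 0.5, -1.6]
finger_gap: 39.6
pos [ 458.4 -294.7   54.2] yaw 85.4 q6 -32.6 gap 39.6 F [ 0.6  0.5 -1.6] t 26.475 | d [ 0.0006 -0.0002  0.0008] turn 0.2 rows>= 0.0
```

```bash
python3 -m handwheel '[[0,0,0.0007,0],[0,0,0.0007,0],[0,0,0.0007,0]]'; python3 -m handwheel '[[0,0,0.0006,0],[0,0,0.0006,0],[0,0,0.0006,0]]'; python3 go.py 458.3 -294 53.4 85.2
```

```text
clock: 26.85
eef_pos: [458.5, -294.7, 53.5]
eef_rot: [3.124, 0.001, 1.491]
wrist_force: [0.7, -0.9, -0.7]
finger_gap: 39.9
clock: 27.22
eef_pos: [458.6, -294.7, 53.5]
eef_rot: [3.124, 0.001, 1.491]
wrist_force: [-2.0, 1.1, 6.3]
finger_gap: 39.9
pos [ 458.6 -294.7   53.5] yaw 85.4 q6 -32.6 gap 39.9 F [-2.   1.1  6.3] t 27.225 | d [ 0.0007 -0.0003  0.0001] turn 0.2 rows>= 0.0
```

```bash
python3 -m handwheel '[[0,0,0.0005,0],[0,0,0.0005,0]]'; python3 -m handwheel '[[0,0,0,0],[0,0,0,0],[0,0,0,0],[0,0,0,0]]' 0.25; python3 -m handwheel '[[0,0,-0.03,0],[0,0,-0.07,0],[0,0,-0.12,0],[0,0,-0.17,0],[0,0,-0.17,0]]'
python3 - <<'E'
from h import *
c=cams.get_calibration("wrist");im=cams.camera("wrist");np.save("w11.npy",c,allow_pickle=True)
t=cams.camera("top");s=cams.camera("scene");cv2.imwrite("pics/top11.png",t[:,:,::-1])
a=np.hstack([im[:,:,::-1],s[:,:,::-1]])
cv2.imwrite("pics/w11.png",im[:,:,::-1]);cv2.imwrite("pics/end.png",cv2.resize(s[:,:,::-1],None,fx=1.2,fy=1.2))
E
```

```text
clock: 27.48
eef_pos: [458.6, -294.8, 53.5]
eef_rot: [3.124, 0.001, 1.491]
wrist_force: [-2.6, 1.7, 6.2]
finger_gap: 40.1
clock: 27.98
eef_pos: [458.6, -294.8, 53.4]
eef_rot: [3.124, 0.001, 1.491]
wrist_force: [0.4, 0.2, -0.7]
finger_gap: 70.2
clock: 28.6
eef_pos: [456.5, -295.1, 227.1]
eef_rot: [3.118, 0.004, 1.491]
wrist_force: [1.7, -0.4, -1.0]
finger_gap: 70.2
```

View pics/w11.png

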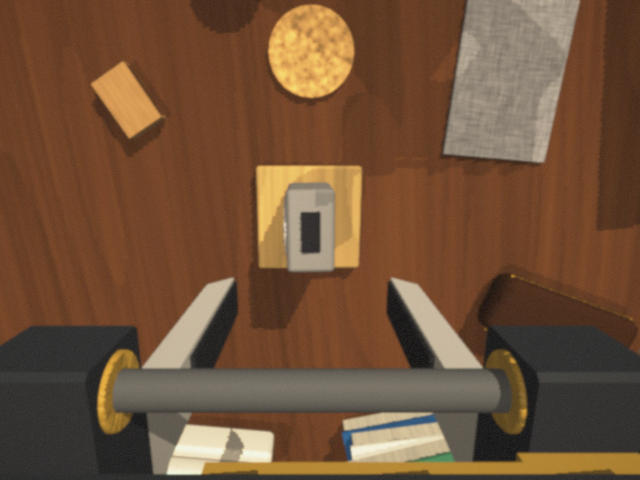

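View pics/end.png

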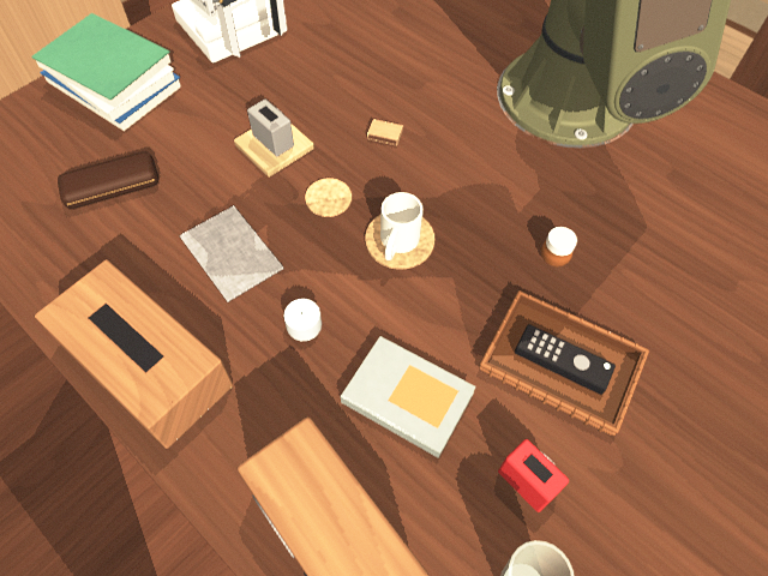

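Both views show all three in place, the candle tin and book unmoved and the mat empty. I'll do one numeric check of the clock, then hand in.

Run:
```python
from h import *
c=np.load("w11.npy",allow_pickle=True).item()
for n,p,z in(('stand',[(257,166),(362,166),(359,268),(261,268)],15),('clock',[(287,192),(334,192),(333,271),(289,271)],77)):
    k=ray(c,p,z)[:,:2].astype(np.float32);print(n,k.mean(0),cv2.minAreaRect(k))
t=ray(cams.get_calibration("wrist"),[(0,0)],0)
a=cv2.imread("pics/top11.png").astype(int);b=cv2.imread("pics/top0.png").astype(int)
d=np.abs(a-b).sum(2);print('book diff',np.median(d[195:250,205:282]),'candle',np.median(d[202:228,316:342]),'remote tray px ok')
print(manip.sign_off())
```

```text
stand [ 459.08026 -295.56256] ((458.91912841796875, -295.7034912109375), (100.43687438964844, 98.34571838378906), 85.43933868408203)
clock [ 458.5711 -295.66  ] ((458.411865234375, -295.69256591796875), (66.30361938476562, 37.50653839111328), 85.45256805419922)
book diff 8.0 candle 0.0 remote tray px ok
the job is handed in; nothing more can be done
None
```

The swap is done and handed in at about 29 s of the 112 s allowed. I set the clock on the felt mat and let go. I then moved the remote from the coaster to the tray, the mug from the stand to the coaster, and the clock from the mat to the stand.

**Last checks:**
- **Clock:** within 1 mm of the stand's centre, and its sides parallel to the stand's edges within 0.1°.
- **Mug:** upright, its rim about 1.5 mm from the coaster's centre. That centre came from earlier pictures; the coaster re-measurement after placing the mug failed (it gave an 85 mm radius instead of 55).
- **Remote:** flat and lengthwise in the tray, centred by eye only. The tray measured about 4% larger than its stated size in every view, so I placed the remote using its centre rather than its edges.
- **Book and candle tin:** look unmoved in the pictures from before and after.

Contact forces when setting things down stayed at or below about 12 N.

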